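# Set the bench gap gauge by rolling its knurled wheel

## Robot

A 6-joint arm with a two-finger parallel gripper is mounted at the origin on a cart in front of the work surface, level with it; the furniture and walls round the work are solid. World frame = base frame: x ahead of the robot, y to its left, z up, the work surface at z = 0. Lengths are in m, angles in rad, forces in N, time in s.
With the tool pointing down it reaches from about 0.35 to 0.775 m from the base axis. Payload 7.3 kg.
Tool frame: the origin (TCP) lies at the centre of the arm's flange, where the gripper is bolted on; the fingertips stand 178 mm ahead of it and the grasp point (between the pads) lies 159 mm ahead of it; z points along the fingers, y is the line along which they close (so a half turn about z gives the same grasp; the last joint's range is limited). The gripper opens to 92 mm and grips with 3 to 60 N. Pads are 19 mm wide; open, the fingers measure 130 mm over their backs; the gripper's body (75 mm by 190 mm) begins 47 mm behind the grasp point.
Start: joints at [-1.374, 0.342, 1.524, -0, 1.275, -0.146], TCP at [0.176, -0.494, 0.405] pointing down, gripper open.
Joint ranges: [-2.53, 2.53], [-0.77, 2.02], [0.04, 2.7], [-1, 4.14], [0.28, 2.66], [-3.11, 3.11]. Speed limits (rad/s): [2.57, 2.57, 3.14, 3.14, 3.14, 3.14].

## Interface

Orientations are given as [roll, pitch, yaw] about the fixed x, y, z axes, in that order (R = Rz(yaw) Ry(pitch) Rx(roll)).
In Python, from cell import telemetry, vision, ticket gives the robot as it stands.
- The arm moves only by the shell command python3 -m crank 'ROWS' [FORCE]. ROWS is JSON, a list of rows, each a list of 5 numbers: the gripper command: -1 is shut, 1 is fully open, values between are in proportion, then the shift along the tool's x, y, z in mm, then the turn about the tool's z in rad. In form: [[fingers, dx, dy, dz, roll], ...]. A call has 1 to 12 rows; each row is the pose to reach, as a shift and turn from the pose commanded when the call began, along the tool's axes at that moment; what a row does not reach only later rows make up. A row lasts 1/12 s, in which the tool goes at most 41.7 mm and 7.16 degrees, less where a joint would pass 70% of its speed; a pose out of reach is approached as far as the arm can. A call with a gripper value outside its range is refused whole. The fingers move at their own pace and stop on an object; FORCE is the grip in N (left out, the last holds). Time passes only in rows, so rows that repeat a pose let the fingers close. It gives the time, the measured TCP pose, the force, the opening and the grip force at its end, in the units of the state.
- telemetry.observe(): the state, without advancing time (a new reading comes with each control period).
- vision.read_camera(name): name is "side" or "top"; returns (picture, depth): 400x640x3 uint8, red, green, blue; 400x640 float32, m along the optical axis (not along the pixel's ray), 0 where there is no reading.
- vision.get_calibration(name): a dict with "camera_matrix" (3x3 intrinsics, pixels), "dist" ([k1, k2, p1, p2, k3] as OpenCV has them; the pictures are not rectified), "rvec" (rotation vector, rad) and "tvec" (3), from world to camera coordinates, as OpenCV has them. Camera axes: x right, y down, z forward; pixel columns grow to the right and rows downward; lengths in m; the calibration is good to about 2 mm. A picture is of the moment at which its call begins. get_calibration takes no time and is no camera call.
- ticket.hand_in(): hands the job in; it is judged then, once.
The state is a dict: "time": time; "qpos": joint angles; "qvel": joint speeds; "joint_efforts": joint torques, N m; "tool_pos": TCP position; "tool_rot": TCP orientation; "contact_force": force on the tool from outside, world axes, zero at the start; "torque": the same for the moment, N m; "opening": finger opening in m; "grip_force": force on a finger pad.
Only numpy, scipy, OpenCV 4.12 (cv2) and the standard library are available. Lean on these libraries where they do the work, as an engineer would, in place of code of your own. Each camera call takes 0.05 s, during which the arm holds its last target. There are 200 camera calls.

## Task

Set the gap gauge for the next batch of prints: with a fingertip pressed lightly on top of the knurled brass wheel, roll it until the sliding jaw has closed far enough that its yellow pointer stands within the width of the red flag on the scale; roll back if you overshoot. Move the jaw only through the wheel: do not touch the jaw or the flag, grasp nothing, and leave the loose things on the bench where they are. Finish with the hand clear of the gauge.

Things in the scene. Friction and masses are not known exactly. Their poses are not given: they have to be found in the camera images.
- gauge: gap gauge screwed to the bench, dark base plate 126 x 266 x 6 mm. Origin under the plate's centre, at bench height; y axis (long side) points from the wheel to the fixed steel anvil block (face at y = +92 mm), the way the jaw closes; x points to the back, away from the scale; z up. Jaw and anvil reach 58 mm above the bench.
- wheel_top (a point): topmost point of the wheel's rim, 92 mm above the bench while untouched, at x = -20, y = -70 mm on the gauge; axes parallel to the gauge's, not turning with the wheel. Only the wheel's upper cap shows: the cheeks of its black housing, close before and behind it (35 mm over all in x, 80 mm in y), end 76 mm above the bench.
- wheel: knurled brass wheel, 60 mm diameter, 16 mm wide; origin at its centre, axle along the gauge's x, so the rim's top is stroked along y. Rolling its top towards the anvil (+y) closes the jaw, the other way opens it: 30 mm of rim travel (1 rad) moves the jaw 8 mm. Slight friction (0.7 N at the rim); it stays where it is left. It takes several strokes, lifting in between.
- deck: aluminium deck of the gauge, 120 x 260 x 8 mm, on four springs over the base plate; it carries wheel, jaw, scale and flag. Under the finger it sinks up to 8 mm, level, about 3 N to start, 8 N at the bottom. Pressed 4 mm down, a flat closed fingertip can roll the wheel's rim some 35 mm in one level stroke centred over the axle.
- jaw: dark steel sliding jaw, 44 x 25 mm, top 58 mm above the bench, with a steel rack bar that runs from it under the wheel's gear cover; axes as the gauge's. Origin under its middle, on the deck. It starts fully open and can close by 50 mm at most, past the flag.
- pointer (a point): free end of the jaw's yellow pointer, a bar 3 mm wide that reaches from the jaw over the scale towards the gauge's -x; moves with the jaw along y. About 42 mm above the bench.
- flag: small black rider on the white scale, carrying the red bar; set by hand beforehand, 18 to 38 mm ahead (+y) of the pointer's start, and to be left there. Axes as the gauge's; origin under its middle.
- flag_mark (a point): top centre of the red bar on the rider: 6 mm wide along the gauge's y, 18 mm long along x; axes as the gauge's. The pointer is on the mark when both have the same y along the gauge, within 3 mm.
- test_cube: bystander, loose, not to be moved: orange printed 20 mm cube; origin under its middle
- gear_yellow: bystander, loose, not to be moved: yellow printed gear, 42 mm across, 11 mm high; origin under its middle
- gear_white: bystander, loose, not to be moved: white printed pinion, 26 mm across, 10 mm high; origin under its middle
- knob_green: bystander, loose, not to be moved: green lobed printed knob, 46 mm across, 22 mm high; origin under its middle
- pen_1: bystander, loose, not to be moved: white and blue pen, 145 mm long; origin under its middle
- screwdriver_yellow: bystander, loose, not to be moved: screwdriver with a yellow handle, 228 mm long; origin under its middle
- mug_1: bystander, loose, not to be moved: white spotted mug, 91 mm high; origin under its middle

How it is judged:
On the way:
1. a fingertip rolls the wheel and the jaw has begun to close (pointer moved 11 mm) (contact force between the fingers and wheel above 0.5 N and distance of pointer from where it was at the start of the episode above 0.011 m), for 0.05 s.
At the end, for the whole second after the job is handed in: The pointer is within 3 mm of the middle of the red flag along the gauge and at rest; the flag is within 4 mm of, and each loose bystander within 20 mm of, where it started (y of pointer in the frame of flag_mark between -0.003 and 0.003 m and linear speed of jaw below 0.003 m/s and distance of flag from where it was at the start of the episode below 0.004 m and distance of each of test_cube, gear_yellow, gear_white, knob_green, pen_1, screwdriver_yellow, mug_1 from where it was at the start of the episode below 0.02 m); the robot touches nothing.
It fails at once if the wheel is pinched or pressed hard (over 30 N) (contact force between any of the fingers, the arm and wheel above 30 N).
It fails at once if the jaw is touched by the robot (over 2 N) (contact force between any of the fingers, the arm and jaw above 2 N).
It fails at once if the flag is touched by the robot (over 2 N) (contact force between any of the fingers, the arm and flag above 2 N).
It fails at once if a bystander is moved more than 20 mm or lifted (distance of any of test_cube, gear_yellow, gear_white, knob_green, pen_1, screwdriver_yellow, mug_1 from where it was at the start of the episode above 0.02 m).
It also fails if it takes over 58 s, if anything falls off the work surface, if the arm or the gripper's body presses on something with over 40 N, if the wrist force passes 120 N, or if a joint passes its speed limit or range.

## Working session

There is one attempt and no reset: what is moved stays moved. The work goes in short steps, Python scripts to look and compute and a shell command to move; the robot and the scene stay as the last step left them, time stands still between calls to the robot, and variables do not carry over. Pictures are saved under pics/ and viewed, at most 10 in all, crops included, and the job is handed in when it is done.

```bash
mkdir -p pics
python3 - <<'E'
from cell import telemetry, vision
import cv2,numpy as np
for n in("top","side"):
    p,d=vision.read_camera(n); cv2.imwrite(f"pics/{n}0.png",p[:,:,::-1]); np.save(f"pics/{n}0.npy",d)
    c=vision.get_calibration(n); print({k:np.round(v,4).tolist() for k,v in c.items()})
s=telemetry.observe();print({k:np.round(v,3).tolist() for k,v in s.items()})
E
```

```text
{'camera_matrix': [[385.9533, 0.0, 323.3535], [0.0, 385.9533, 201.1341], [0.0, 0.0, 1.0]], 'dist': [-0.0941, 0.0, 0.0, 0.0, 0.0], 'rvec': [2.1706, -2.1827, 0.0755], 'tvec': [-0.0336, 0.4962, 1.6706]}
{'camera_matrix': [[461.1042, 0.0, 312.6969], [0.0, 461.1042, 202.3035], [0.0, 0.0, 1.0]], 'dist': [0.0349, 0.0, 0.0, 0.0, 0.0], 'rvec': [2.0089, 0.0049, 0.0074], 'tvec': [-0.491, 0.0595, 1.5561]}
{'time': 0.1, 'qpos': [-1.374, 0.343, 1.525, -0.0, 1.275, -0.146], 'qvel': [-0.0, -0.003, -0.005, 0.0, 0.0, -0.0], 'joint_efforts': [0.002, -43.2, -24.469, 0.072, 0.053, -0.0], 'tool_pos': [0.176, -0.494, 0.404], 'tool_rot': [-3.14, -0.0, 0.343], 'contact_force': [0.759, 0.443, -0.051], 'torque': [0.001, 0.006, -0.063], 'grip_force': 0.0, 'opening': 0.092}
```

View pics/top0.png

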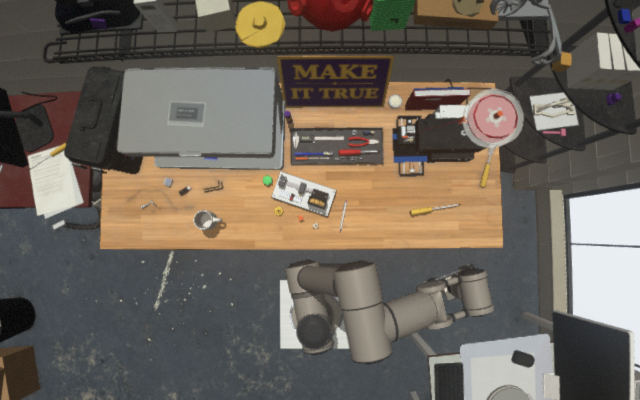

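View pics/side0.png

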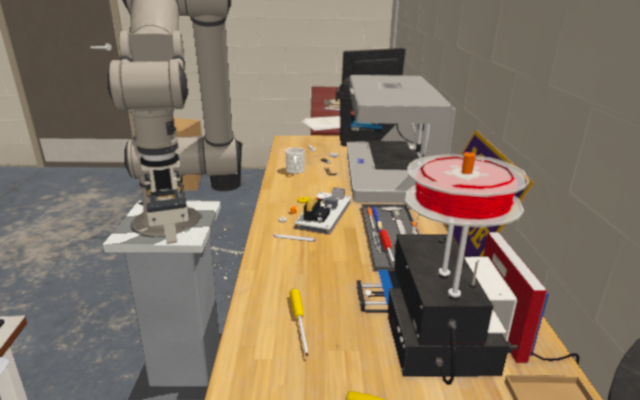

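The gauge is at about (305,195) in the top view and (322,210) in the side view. I'll enlarge both.

Run:
```python
import cv2,numpy as np
a=cv2.imread("pics/top0.png")[168:222,265:345]; b=cv2.imread("pics/side0.png")[180:240,280:360]
a=cv2.resize(a,None,fx=8,fy=8,interpolation=2)[:300*2]; b=cv2.resize(b,None,fx=8,fy=8,interpolation=2)
cv2.imwrite("pics/top0c.png",a);cv2.imwrite("pics/side0c.png",b)
```

```text
(no output)
```

View pics/top0c.png

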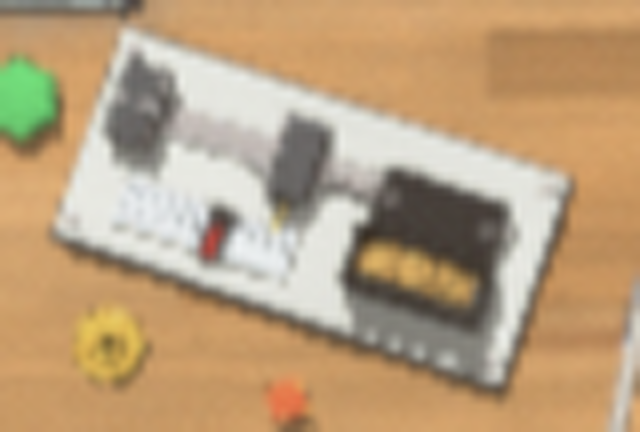

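View pics/side0c.png

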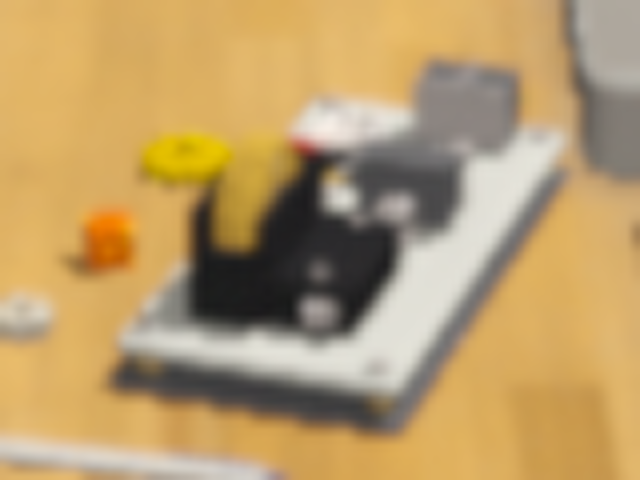

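The top crop shows the deck corners at crop px (127,32), (572,182), (503,388) and (58,235). The brass wheel is at about (418,272), the pointer tip at (280,215) and the red bar at (212,240).

```bash
cat > h.py <<'E'
import cv2,numpy as np
from cell import vision
def ray(n,uv):
    c=vision.get_calibration(n);R=cv2.Rodrigues(np.array(c["rvec"]))[0];t=np.array(c["tvec"]).ravel()
    u=cv2.undistortPoints(np.array(uv,float).reshape(-1,1,2),np.array(c["camera_matrix"]),np.array(c["dist"])).reshape(-1,2)
    return -R.T@t,np.c_[u,np.ones(len(u))]@R
def onplane(n,uv,z):
    o,d=ray(n,uv); return o+d*((z-o[2])/d[:,2])[:,None]
def atdepth(n,uv,D):
    o,d=ray(n,uv); return o+d*D
def gauge_axes(yaw): return np.array([np.cos(yaw),np.sin(yaw)]),np.array([-np.sin(yaw),np.cos(yaw)])
E
python3 - <<'E'
from h import *
np.set_printoptions(precision=4,suppress=True)
I=cv2.imread("pics/top0.png");D=np.load("pics/top0.npy");h=cv2.cvtColor(I,cv2.COLOR_BGR2HSV)
f=lambda p:np.array(p)/8+[265-.5+.06,168-.5+.06]
C=f([(127,32),(572,182),(503,388),(58,235)])
dk=f([(200,60),(450,400),(250,240),(530,250)])
for p in [(450,160),(530,250),(120,220),(250,80)]:
    u=f(p);print("deckz",atdepth("top",[u],D[int(round(u[1])),int(round(u[0]))]))
P=onplane("top",C,.028);print(P);c=P.mean(0);v=(P[0]-P[1])+(P[3]-P[2]);yaw=np.arctan2(-v[0],v[1]);print("c",c,"yaw",yaw,[np.linalg.norm(P[i]-P[(i+1)%4]) for i in range(4)])
X,Y=gauge_axes(yaw);print("wheel",c[:2]-.02*X-.07*Y)
print("wheel px",onplane("top",f([(418,272)]),.088))
m=((h[...,0]<8)|(h[...,0]>172))&(h[...,1]>130)
m[:, :]&=False if False else True
ys,xs=np.nonzero(m[190:205,285:300]);print("red",len(xs),xs.mean()+285,ys.mean()+190)
r=onplane("top",[(xs.mean()+285,ys.mean()+190)],.042)[0];q=onplane("top",f([(280,215)]),.042)[0]
for n,w in(("flag",r),("ptr",q)): print(n,w,(w[:2]-c[:2])@X,(w[:2]-c[:2])@Y)
S=cv2.imread("pics/side0.png");g=lambda p:np.array(p)/8+[279.5,179.5]
E
```

```text
deckz [[ 0.5555 -0.0256  0.0224]]
deckz [[ 0.5049 -0.069   0.0321]]
deckz [[0.523  0.1548 0.0286]]
deckz [[0.6005 0.0842 0.0227]]
[[ 0.6268  0.1515  0.028 ]
 [ 0.5424 -0.0922  0.028 ]
 [ 0.4302 -0.0539  0.028 ]
 [ 0.5151  0.1889  0.028 ]]
c [0.5286 0.0486 0.028 ] yaw -0.3349832168699851 [np.float64(0.25789681109788676), np.float64(0.1185658435760555), np.float64(0.25712778551839555), np.float64(0.11782557469867157)]
wheel [ 0.4867 -0.0109]
wheel px [[ 0.489  -0.0095  0.088 ]]
red 3 291.0 198.0
flag [0.5087 0.1034 0.042 ] -0.03687859773919876 0.04520976804757017
ptr [0.5239 0.0663 0.042 ] -0.010256857959127839 0.01517842399516488
```

```bash
python3 -m crank '[[-1,16,-12,0,0.06],[-1,46,-35,0,0.12],[-1,78,-60,0,0.2],[-1,110,-85,0,0.28],[-1,142,-109,0,0.36],[-1,174,-134,0,0.44],[-1,206,-159,0,0.52],[-1,238,-183,0,0.6],[-1,270,-208,0,0.65],[-1,302,-233,0,0.678],[-1,330,-254,0,0.678],[-1,345,-266,0,0.678]]' 10
```

```text
time: 1.1
tool_pos: [0.4131, -0.125, 0.4046]
tool_rot: [-3.141, 0.0, -0.333]
contact_force: [-0.6, -0.4, 0.1]
opening: 0.0165
grip_force: 0.0
```

```bash
python3 -m crank '[[-1,6,-20,10,0],[-1,14,-48,30,0],[-1,22,-78,50,0],[-1,29,-104,70,0],[-1,32.5,-115.5,90,0],[-1,32.5,-115.5,100,0],[-1,32.5,-115.5,104,0],[-1,32.5,-115.5,104,0]]'
python3 - <<'E'
from h import *
for n in("top","side"):
    p,d=vision.read_camera(n); cv2.imwrite(f"pics/{n}1.png",p[:,:,::-1])
a=cv2.imread("pics/top1.png")[160:230,265:345]; b=cv2.imread("pics/side1.png")[160:230,280:360]
cv2.imwrite("pics/c1.png",cv2.resize(np.hstack([a,b]),None,fx=5,fy=5,interpolation=2))
E
```

```text
time: 1.77
tool_pos: [0.4804, -0.0295, 0.2996]
tool_rot: [3.141, 0.003, -0.335]
contact_force: [1.1, 0.0, -0.1]
opening: 0.0005
grip_force: 0.0
```

View pics/c1.png

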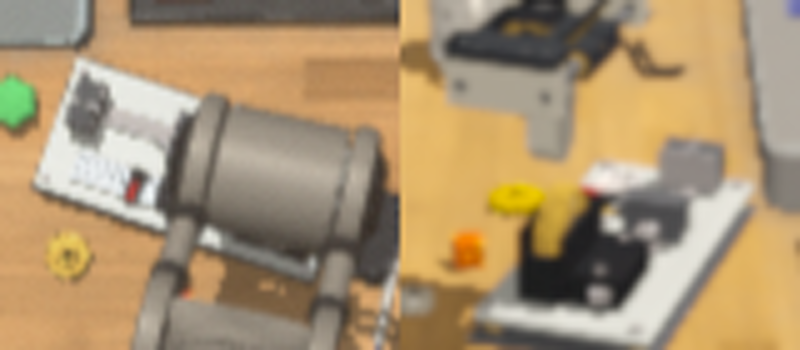

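The fingertip stands just above the wheel and laterally over it. At crop px the fingertip is at (550,150) and the wheel at (555,215). I'll lower it now.

```bash
python3 -m crank '[[-1,0,0,12,0],[-1,0,0,22,0],[-1,0,0,28,0],[-1,0,0,32,0],[-1,0,0,34,0],[-1,0,0,34,0]]'
```

```text
time: 2.37
tool_pos: [0.4807, -0.0298, 0.2669]
tool_rot: [3.142, -0.0, -0.336]
contact_force: [0.6, -0.6, -0.9]
opening: 0.0004
grip_force: 0.0
```

```bash
python3 -m crank '[[-1,0,-5,0,0],[-1,0,-10,0,0],[-1,0,-12,0,0]]'
```

```text
time: 2.62
tool_pos: [0.485, -0.0178, 0.2674]
tool_rot: [3.141, -0.001, -0.335]
contact_force: [-1.2, -1.6, 4.4]
opening: 0.0002
grip_force: 2.4
```

```bash
python3 -m crank '[[-1,0,-5,0.5,0],[-1,0,-11,1,0],[-1,0,-17,1,0],[-1,0,-22,1,0],[-1,0,-22,1,0]]'
python3 - <<'E'
from h import *
for n in("top","side"):
    p,d=vision.read_camera(n); cv2.imwrite(f"pics/{n}2.png",p[:,:,::-1])
a=cv2.imread("pics/top2.png")[160:230,265:345]; b=cv2.imread("pics/side2.png")[160:230,280:360]
cv2.imwrite("pics/c2.png",cv2.resize(np.hstack([a,b]),None,fx=5,fy=5,interpolation=2))
E
```

```text
time: 3.03
tool_pos: [0.4924, 0.0036, 0.2663]
tool_rot: [-3.141, -0.002, -0.334]
contact_force: [1.0, 3.0, 5.4]
opening: 0.0005
grip_force: 2.6
```

View pics/c2.png

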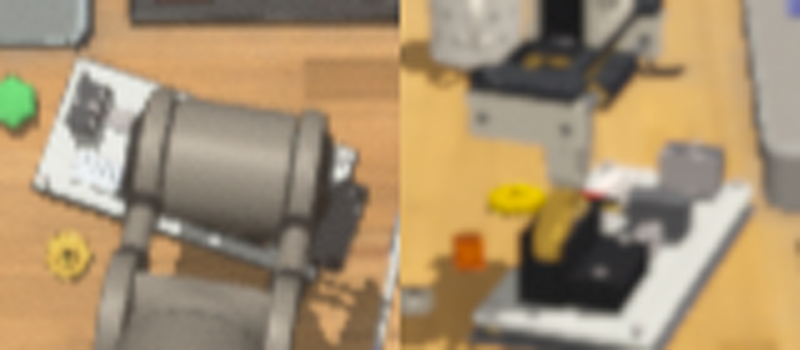

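```bash
python3 -m crank '[[-1,0,0,-14,0],[-1,0,16,-14,0],[-1,0,31,-14,0],[-1,0,31,-4,0],[-1,0,31,0,0],[-1,0,29,1,0],[-1,0,22,1,0],[-1,0,15,1,0],[-1,0,8,1,0],[-1,0,2,1,0],[-1,0,0,1,0],[-1,0,0,-20,0]]'
python3 -m crank '[[-1,0,30,-15,0],[-1,0,65,-20,0],[-1,0,90,-20,0],[-1,0,100,-20,0],[-1,0,100,-20,0]]'
python3 - <<'E'
from h import *
for n in("top","side"):
    p,d=vision.read_camera(n); cv2.imwrite(f"pics/{n}3.png",p[:,:,::-1])
a=cv2.imread("pics/top3.png")[175:215,270:320]; b=cv2.imread("pics/side3.png")[185:225,300:350]
cv2.imwrite("pics/c3.png",cv2.resize(np.hstack([a,b]),None,fx=8,fy=8,interpolation=2))
E
```

```text
time: 4.13
tool_pos: [0.491, 0.0037, 0.2832]
tool_rot: [3.141, 0.007, -0.334]
contact_force: [-0.5, 0.0, -0.6]
opening: 0.0003
grip_force: 0.0
time: 4.55
tool_pos: [0.4586, -0.093, 0.3057]
tool_rot: [3.141, 0.0, -0.338]
contact_force: [1.1, 0.7, -0.7]
opening: 0.0003
grip_force: 0.0
```

View pics/c3.png

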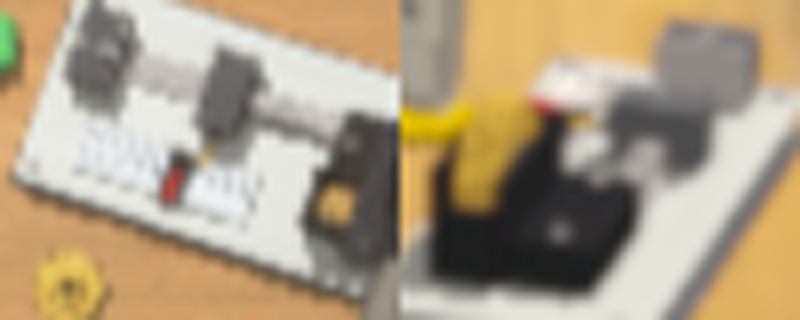

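The top view has the pointer at crop px (205,157), moved well towards the red bar at (175,178). Next I'll measure with weighted colour centroids.

```bash
cat > m.py <<'E'
from h import *
yaw=-.335;X,Y=gauge_axes(yaw);c0=np.array([.5286,.0486])
vv,uu=np.mgrid[0:400,0:640]
G=onplane("top",np.c_[uu.ravel(),vv.ravel()],.042)[:,:2]-c0
gx=(G@X).reshape(400,640);gy=(G@Y).reshape(400,640)
def meas(I):
    B,Gr,R=[I[...,i].astype(float) for i in range(3)]
    red=np.clip(R-np.maximum(Gr,B)-25,0,None); yel=np.clip(np.minimum(R,Gr)-B-18,0,None); yel[R-Gr>60]=0
    win=(gx>-.055)&(gx<.02)&(gy>-.01)&(gy<.085)
    out=[]
    for w in(red,yel):
        w=w*win; out+= [(w*gx).sum()/w.sum()*1e3,(w*gy).sum()/w.sum()*1e3,int((w>0).sum())]
    return out
E
python3 - <<'E'
from m import *
np.set_printoptions(precision=1,suppress=True)
for k in(0,3): print(np.array(meas(cv2.imread(f"pics/top{k}.png"))))
I=np.mean([vision.read_camera("top")[0][:,:,::-1].astype(float) for _ in range(4)],0)
print(np.array(meas(I)))
w=(gx>-.055)&(gx<.0)&(gy>-.01)&(gy<.085);B,Gr,R=[I[...,i] for i in range(3)];s=w&(((R+Gr)/2-B)>12)
print(np.c_[gx[s]*1e3,gy[s]*1e3,R[s],Gr[s],B[s]])
E
```

```text
[-35.8  45.6  10.  -12.3  15.4   6. ]
[-35.8  45.6  11.  -14.6  33.1   5. ]
[-35.8  45.6  10.  -14.7  33.1   5. ]
[[ -5.2  33.3 104.8  98.5  83.8]
 [-10.7  36.  156.  150.5 129.5]
 [ -9.3  31.8 133.8 124.   96.2]
 [-16.2  38.6 168.5 164.  148. ]
 [-14.8  34.5 182.5 169.  124.5]
 [-13.4  30.4 156.5 146.2 116.8]
 [-23.1  45.4  88.5  69.8  64.8]
 [-20.3  37.2 137.  129.5 112. ]
 [-18.9  33.1 197.5 185.5 150.2]
 [-17.5  29.  197.  193.2 182.8]
 [-28.6  48.1 139.5  88.2  84.2]
 [-27.2  44.  119.8  69.5  63.5]
 [-34.2  50.7 141.5 116.8 114.8]
 [-32.8  46.6 171.5  76.   69.2]
 [-31.3  42.5 138.5  77.5  72.5]
 [-38.3  49.3 150.5  97.5  94.8]
 [-36.9  45.2 182.   74.   67. ]
 [-35.5  41.1 125.   97.2  93. ]
 [-42.4  47.9 152.8  89.8  83.2]
 [-41.   43.8 165.2  79.   72. ]
 [-46.5  46.4 141.8 122.8 116. ]
 [-45.1  42.3 144.  113.8 106.8]]
```

```bash
python3 -m crank '[[-1,0,-30,5,0],[-1,0,-60,20,0],[-1,0,-69,32,0],[-1,0,-69,38,0],[-1,0,-69,40,0],[-1,0,-71,41,0],[-1,0,-78,41,0],[-1,0,-85,41,0],[-1,0,-92,41,0],[-1,0,-98,41,0],[-1,0,-100,41,0],[-1,0,-100,20,0]]'
python3 -m crank '[[-1,0,30,-15,0],[-1,0,65,-20,0],[-1,0,90,-20,0],[-1,0,100,-20,0],[-1,0,100,-20,0]]'
python3 - <<'E'
from m import *
I=np.mean([vision.read_camera("top")[0][:,:,::-1].astype(float) for _ in range(4)],0)
print(np.round(meas(I),1))
E
```

```text
time: 5.85
tool_pos: [0.4909, 0.0024, 0.2838]
tool_rot: [3.141, 0.006, -0.336]
contact_force: [-0.7, 0.6, -0.4]
opening: 0.0005
grip_force: 0.0
time: 6.27
tool_pos: [0.4585, -0.0941, 0.3063]
tool_rot: [3.141, -0.001, -0.339]
contact_force: [0.5, -0.3, -0.3]
opening: 0.0002
grip_force: 0.0
[-35.7  45.6  11.  -12.9  40.4   5. ]
```

```bash
python3 -m crank '[[-1,0,-30,5,0],[-1,0,-60,20,0],[-1,0,-76,32,0],[-1,0,-76,38,0],[-1,0,-76,40,0],[-1,0,-78,41,0],[-1,0,-83,41,0],[-1,0,-89,41,0],[-1,0,-94,41,0],[-1,0,-95,41,0],[-1,0,-95,41,0],[-1,0,-95,20,0]]'
python3 -m crank '[[-1,0,30,-15,0],[-1,0,65,-20,0],[-1,0,90,-20,0],[-1,0,95,-20,0],[-1,0,95,-20,0]]'
python3 - <<'E'
from m import *
I=np.mean([vision.read_camera("top")[0][:,:,::-1].astype(float) for _ in range(4)],0)
print(np.round(meas(I),1))
cv2.imwrite("pics/top5.png",I)
cv2.imwrite("pics/c5.png",cv2.resize(I[175:215,270:320].astype(np.uint8),None,fx=12,fy=12,interpolation=2))
w=(gx>-.03)&(gx<.0)&(gy>.025)&(gy<.06);B,Gr,R=[I[...,i] for i in range(3)];s=w&(((R+Gr)/2-B)>8)
print(np.round(np.c_[gx[s]*1e3,gy[s]*1e3,R[s],Gr[s],B[s]],1))
E
```

```text
time: 7.47
tool_pos: [0.489, -0.0025, 0.2835]
tool_rot: [3.14, 0.006, -0.336]
contact_force: [-0.6, -0.2, 0.7]
opening: 0.0006
grip_force: 0.0
time: 7.88
tool_pos: [0.4584, -0.0936, 0.3061]
tool_rot: [3.141, -0.0, -0.339]
contact_force: [0.3, -0.5, 0.1]
opening: 0.0003
grip_force: 0.0
[-35.8  45.6  10.  -13.1  44.2   7. ]
[[ -4.   56.7 206.8 207.8 199. ]
 [ -1.2  48.5  84.2  79.8  73.8]
 [ -6.7  51.2 146.2 144.2 135.5]
 [ -5.3  47.  116.  109.   89. ]
 [ -3.9  42.9 108.5 101.8  84.8]
 [ -2.5  38.8  96.2  92.8  86.2]
 [-12.2  53.8 220.  220.  210.5]
 [-10.8  49.7 167.  163.8 148.5]
 [ -9.4  45.6 163.  149.2 103. ]
 [ -8.   41.5 139.5 132.2 108.2]
 [ -6.6  37.4 124.5 122.5 114.5]
 [-16.3  52.4 186.8 186.5 178.2]
 [-14.9  48.3 167.2 161.8 141.5]
 [-13.5  44.2 188.  171.5 112. ]
 [-12.1  40.1 156.2 151.5 135. ]
 [ -7.9  27.7 152.2 151.5 143.8]
 [-19.   46.8 111.5 104.   84.8]
 [-17.6  42.7 155.2 144.2 100. ]
 [-16.2  38.6 161.8 158.5 148.8]
 [-12.   26.3 191.  190.5 181.8]
 [-24.5  49.5 115.2 103.8 101.2]
 [-23.1  45.4  89.5  70.8  63. ]
 [-21.7  41.3  93.2  85.   73.2]
 [-28.6  48.1 139.5  88.5  84.5]
 [-27.2  44.  120.5  70.2  64. ]][ WARN:0@10.770] global loadsave.cpp:1063 imwrite_ Unsupported depth image for selected encoder is fallbacked to CV_8U.
```

View pics/c5.png

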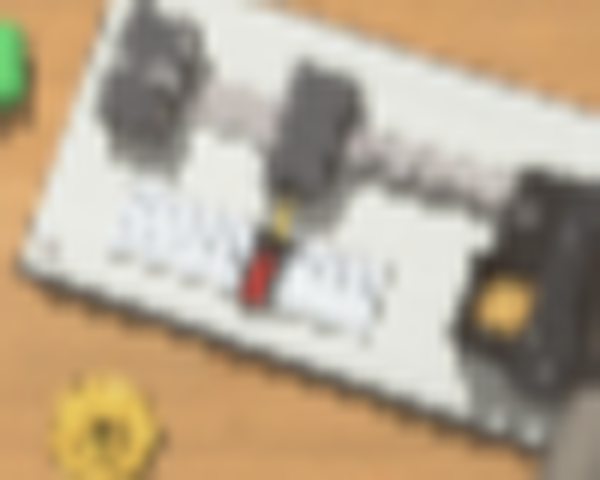

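The pointer (crop px (283,215)) now lines up with the red bar at (260,275) along the gauge. It is about 1.4 mm short, so I'll make one short nudge to centre it.

```bash
python3 -m crank '[[-1,0,-30,5,0],[-1,0,-60,20,0],[-1,0,-80,32,0],[-1,0,-80,38,0],[-1,0,-80,40,0],[-1,0,-82,41,0],[-1,0,-86,41,0],[-1,0,-88,41,0],[-1,0,-88,41,0],[-1,0,-88,41,0],[-1,0,-88,35,0],[-1,0,-88,20,0]]'
python3 -m crank '[[-1,0,30,-15,0],[-1,0,65,-25,0],[-1,0,88,-35,0],[-1,0,88,-45,0],[-1,0,88,-50,0],[-1,0,88,-50,0],[-1,0,88,-50,0]]'
python3 - <<'E'
from m import *
I=np.mean([vision.read_camera("top")[0][:,:,::-1].astype(float) for _ in range(4)],0)
print(np.round(meas(I),1))
E
```

```text
time: 9.08
tool_pos: [0.4873, -0.0091, 0.2849]
tool_rot: [3.141, 0.003, -0.335]
contact_force: [-0.5, -0.1, 0.2]
opening: 0.0006
grip_force: 0.0
time: 9.67
tool_pos: [0.459, -0.0916, 0.3358]
tool_rot: [3.142, -0.0, -0.335]
contact_force: [-0.4, 0.3, -0.6]
opening: 0.0007
grip_force: 0.0
[-35.8  45.6  10.  -13.6  44.2   7. ]
```

Run:
```python
from m import *
J=np.mean([vision.read_camera("top")[0][:,:,::-1].astype(float) for _ in range(2)],0)
cv2.imwrite("pics/top6.png",J.astype(np.uint8))
w=(gx>-.0)&(gx<.045)&(gy>.0)&(gy<.07)
for k in(0,3,5,6):
    g=cv2.imread(f"pics/top{k}.png").mean(2);d=np.clip(150-g,0,None)*w; print(k,(d*gy).sum()/d.sum()*1e3)
    print(np.round(meas(cv2.imread(f"pics/top{k}.png")),1))
```

```text
0 13.653470545942717
[-35.8  45.6  10.  -12.3  15.4   6. ]
3 29.853582381714087
[-35.8  45.6  11.  -14.6  33.1   5. ]
5 40.32821576454804
[-35.7  45.6  10.  -13.1  44.2   7. ]
6 41.37466023431227
[-35.7  45.6  10.  -13.6  44.1   7. ]
```

```bash
python3 -c "
from cell import ticket
print(ticket.hand_in())"
```

```text
the job is handed in; nothing more can be done
None
```

The job is handed in: the pointer stands about 0 to 1.5 mm from the middle of the red flag by my camera measurements (limit 3 mm), with the hand clear of the gauge and 9.7 s on the clock at the last move; hand-in returned no verdict, and I took no separate measurement of the loose things.

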